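Cheese knives from the slanted rest into the caddy

TASK

Take the two cheese knives from the slanted wooden rest and stand them in the stoneware caddy, blade down: the broad-bladed knife in the wide sleeve and the slim-bladed knife in the narrow sleeve, each fully down on the sleeve's floor. Do not let go of a knife before its blade is inside the sleeve, and leave the wine bottle, the wine glass and the pepper mill where they stand.

Things in the scene. Friction and masses are not known exactly. Their poses are not given: they have to be found in the camera images.
- broad_knife: Broad cheese knife, 175 mm long: steel blade 46 wide, 5 thick, 72 mm long; dark wooden handle 22 (y) x 18 (x) x 103 mm. Origin: middle of the blade's lower end face; z up to the handle's end, y across the blade's width, x through its thickness. Starts leaning in the rest, blade end on the ledge, handle's upper 55 mm clear above the board; on either side of the rest.
- slim_knife: Slim cheese knife, 175 mm long: steel blade 18 wide, 5 thick, 72 mm long; the same handle, 22 (y) x 18 (x) x 103 mm. Origin: middle of the blade's lower end face; z up to the handle's end, y across the blade's width, x through its thickness. Starts leaning in the rest, blade end on the ledge, handle's upper 55 mm clear above the board; on either side of the rest.
- rest: Fixed wooden rest, foot 135 x 165 x 12 mm: a board leaning 28 degrees from vertical (top towards the rest's -x), ledge and lip at its foot, board's top edge 129 mm above the worktop. The knives lie against it side by side, 80 mm apart (y). Origin: centre of its underside; x to its open front, y along the ledge, z up.
- wide_sleeve: Wide white stoneware sleeve of the caddy, open at the top, inside 60 mm (x) by 30 mm (y). Height 98 mm, walls 6 mm, inner floor 18 mm and rim 110 mm above the worktop, fixed on a wooden foot. Origin: centre of its underside; x: the way the blade's width must lie, y across it, z up. The sleeves stand 90 mm apart (y), either on either side.
- narrow_sleeve: Narrow white stoneware sleeve of the caddy, open at the top, inside 32 mm (x) by 30 mm (y). Height 98 mm, walls 6 mm, inner floor 18 mm and rim 110 mm above the worktop, fixed on a wooden foot. Origin: centre of its underside; x: the way the blade's width must lie, y across it, z up. The sleeves stand 90 mm apart (y), either on either side.
- wine_bottle: Full wine bottle standing upright, 74 mm across, 300 mm high; origin: centre of its underside. Bystander.
- wine_glass: Empty stemmed wine glass, 78 mm across, 200 mm high; origin: centre of its foot's underside. Bystander.
- pepper_mill: Wooden pepper mill, 58 mm across, 195 mm high; origin: centre of its underside. Bystander.
Mind the look-alikes: they are no part of the job. What is shaped like the broad_knife but purple or turquoise is not meant. Leave any red look-alike of the slim_knife alone.

How it is judged (in metres and radians):
At the end, for the whole second after the job is handed in: The broad knife stands blade-down in the wide sleeve and the slim knife blade-down in the narrow sleeve: the blade end inside the sleeve and within 16 mm of its inner floor, the knife within 22 degrees of upright (0.38 rad) and at rest (x of broad_knife in the frame of wide_sleeve between -0.03 and 0.03 m and y of broad_knife in the frame of wide_sleeve between -0.015 and 0.015 m and z of broad_knife in the frame of wide_sleeve between -0.002 and 0.022 m and angle between each of broad_knife, slim_knife's own z axis and vertical below 0.38 rad and linear speed of each of broad_knife, slim_knife below 0.03 m/s and x of slim_knife in the frame of narrow_sleeve between -0.016 and 0.016 m and y of slim_knife in the frame of narrow_sleeve between -0.015 and 0.015 m and z of slim_knife in the frame of narrow_sleeve between -0.002 and 0.022 m); the robot touches nothing.
It fails at once if the broad knife let go in mid-air, before its blade is inside a sleeve (distance of broad_knife from where it was at the start of the episode above 0.06 m and contact force between the fingers and broad_knife below 0.02 N and height (world z) of broad_knife above 0.11 m).
It fails at once if the slim knife let go in mid-air, before its blade is inside a sleeve (distance of slim_knife from where it was at the start of the episode above 0.06 m and contact force between the fingers and slim_knife below 0.02 N and height (world z) of slim_knife above 0.11 m).
It fails at once if a bystander moved more than 25 mm or tipped (distance of any of wine_bottle, wine_glass, pepper_mill from where it was at the start of the episode above 0.025 m or angle between any of wine_bottle, wine_glass, pepper_mill's own z axis and vertical above 0.3 rad).
It also fails if it takes over 61 s, if anything falls off the work surface, if the arm or the gripper's body presses on something with over 40 N, if the wrist force passes 120 N, or if a joint passes its speed limit or range.

ROBOT

A 7-joint arm with a two-finger parallel gripper is mounted at the origin on the work surface. World frame = base frame: x ahead of the robot, y to its left, z up, the work surface at z = 0. Lengths are in mm, angles in rad, forces in N, time in s.
With the tool pointing down it reaches from about 350 to 900 mm from the base axis. Payload 7.2 kg.
Tool frame: the origin (TCP) lies at the very end of the fingers, on their centre line; the grasp point (between the pads) lies 19 mm behind it; z points along the fingers, y is the line along which they close (so a half turn about z gives the same grasp; the last joint's range is limited). The gripper opens to 85 mm and grips with 20 to 120 N. Pads are 22 mm wide; open, the fingers measure 114 mm over their backs; the gripper's body (76 mm by 85 mm) begins 54 mm behind the grasp point. The pads swing forward as they close: fully open they stand 13 mm farther back than shut.
Start: joints at [1.246, 0.411, -0.013, 1.596, 0.006, 1.134, -0.082], TCP at [158.73, -604.512, 192.897] pointing down, gripper open.
Joint ranges: [-2.95, 2.95], [-0.29, 1.99], [-1.47, 1.44], [0.14, 2.54], [-1.03, 4.17], [0.13, 1.85], [-2.86, 2.86]. Speed limits (rad/s): [2.39, 2.39, 3.01, 3.01, 3.14, 3.14, 3.14].

INTERFACE

Orientations are given as a unit quaternion [x, y, z, w].
In Python, from bench import robot gives the robot as it stands.
- The arm moves only by the tool play_rows, never from a script. Its argument "moves" is one flat list of numbers, 7 for each row, row after row: the shift along the tool's x, y, z normalised to -1 to 1, where 1 is 250 mm, then the turn, a rotation vector about the tool's x, y, z normalised to -1 to 1, where 1 is pi rad, then the opening, from 0 (shut) to 1 (fully open). In form: [dx, dy, dz, wx, wy, wz, hand, dx, dy, dz, wx, wy, wz, hand, ...]. A call has exactly 8 rows; each row shifts and turns the commanded pose from where the row before left it, along the tool's axes as they then stand; what a row does not reach is not made up. A row lasts 1/10 s, in which the tool goes at most 50 mm and 8.59 degrees, less where a joint would pass 70% of its speed; a pose out of reach is approached as far as the arm can. A call with a number of a shift or a turn outside -1 to 1 is refused whole. A call with a gripper value outside its range is refused whole. The fingers move at their own pace and stop on an object; "force" is the grip in N (left out, the last holds). Time passes only in rows, so rows that do not move let the fingers close, or fill a call up. It gives the time, the measured TCP pose, the force, the opening and the grip force at its end, in the units of the state.
- robot.sense(): the state, without advancing time (a new reading comes with each control period).
- robot.capture(name): name is "side" or "top" or "wrist"; returns the picture (420x560x3 uint8, blue, green, red); there is no depth.
- robot.get_calibration(name): a dict with "fovy" (degrees; the focal length in pixels is half the picture's height over the tangent of half this angle, whatever the lens; pixels are square), "cx", "cy" (the principal point, pixels), "cam_to_world" (4x4, takes a point from camera to world coordinates). Camera axes: x right, y up, looking along -z (the intrinsics and any distortion apply to the point x, -y, -z); pixel columns grow to the right and rows downward; lengths in mm; the calibration is good to about 2 mm. A picture is of the moment at which its call begins: read the wrist's pose just before it. get_calibration takes no time and is no camera call; for the wrist camera it gives the pose at the moment of the call.
- robot.close_job(): hands the job in; it is judged then, once.
The state is a dict: "time_s": time; "joint_pos": joint angles; "qd": joint speeds; "joint_efforts": joint torques, N m; "tool_pos": TCP position; "ee_rot": TCP orientation; "wrist_force": force on the tool from outside, world axes, zero at the start; "moment": the same for the moment, N m; "width": finger opening in mm; "grasp_force": force on a finger pad.
Only numpy, scipy, OpenCV 4.12 (cv2) and the standard library are available. Lean on these libraries where they do the work, as an engineer would, in place of code of your own. Each camera call takes 0.05 s, during which the arm holds its last target. There are 200 camera calls.

## Working session

There is one attempt and no reset: what is moved stays moved. The work goes in short steps, Python scripts to look and compute and a tool call to move; the robot and the scene stay as the last step left them, time stands still between calls to the robot, and variables do not carry over. Pictures are saved under pics/ and viewed, at most 10 in all, crops included, and the job is handed in when it is done.

Besides the shell and the picture viewer there is one more tool, called after ">>>" as name(argument=value, ...), one argument or row to a line, values as JSON. play_rows: Moves the arm, as the interface text tells. Scaled input: -1 to 1 covers 250 mm each way for a shift and pi rad each way for a turn. Its arguments: {"type":"object","properties":{"moves":{"type":"array"},"force":{"type":"number"}},"required":["moves"]}

```bash
mkdir -p pics; ls
python3 - <<'E'
from bench import robot
import cv2
s=robot.sense();print(s)
for n in("side","top"):
    c=robot.get_calibration(n);print(n,c)
    cv2.imwrite(f"pics/{n}0.png",robot.capture(n))
E
```

```text
pics
{'time_s': 0.0, 'joint_pos': array([ 1.24580434,  0.41194825, -0.01269778,  1.59706257,  0.00558959,
        1.13426866, -0.08224939]), 'qd': array([ 0.00128842, -0.00076344, -0.00250437, -0.00034322,  0.00147083,
        0.00124932, -0.0005567 ]), 'joint_efforts': array([-3.98154425e-04, -6.00619769e+01,  6.82073124e-01, -2.99410880e+01,
        1.38921392e-02,  1.07221113e-02,  3.71975227e-05]), 'tool_pos': array([ 158.54490364, -603.97665757,  192.01547416]), 'ee_rot': array([ 9.91770910e-01,  1.28022574e-01, -1.61605254e-04, -8.09703638e-04]), 'wrist_force': array([ 1.32616825, -0.50619686, -0.25657353]), 'moment': array([-0.0146214,  0.0313552,  0.0245388]), 'grasp_force': 0.0, 'width': 85.18070141441031}
side {'fovy': 46.88950803030325, 'cx': 281.1495739255674, 'cy': 207.90874003362808, 'cam_to_world': array([[-9.88763371e-01,  7.49479576e-02, -1.29343725e-01,
         4.49556453e+02],
       [-1.49369391e-01, -5.29951808e-01,  8.34769349e-01,
         9.90769602e+02],
       [-5.98168316e-03,  8.44709349e-01,  5.35191868e-01,
         7.23751893e+02],
       [ 0.00000000e+00,  0.00000000e+00,  0.00000000e+00,
         1.00000000e+00]])}
top {'fovy': 47.62696951457707, 'cx': 278.5040304918002, 'cy': 217.95953917440107, 'cam_to_world': array([[-1.79151586e-02,  9.91944616e-01, -1.25399070e-01,
         4.78015447e+02],
       [-9.99802330e-01, -1.66914364e-02,  1.08026069e-02,
        -5.54544784e+00],
       [ 8.62249711e-03,  1.25567813e-01,  9.92047568e-01,
         1.19988525e+03],
       [ 0.00000000e+00,  0.00000000e+00,  0.00000000e+00,
         1.00000000e+00]])}
```

View pics/side0.png

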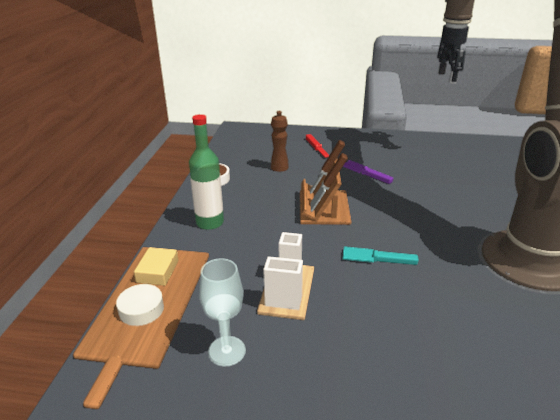

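View pics/top0.png

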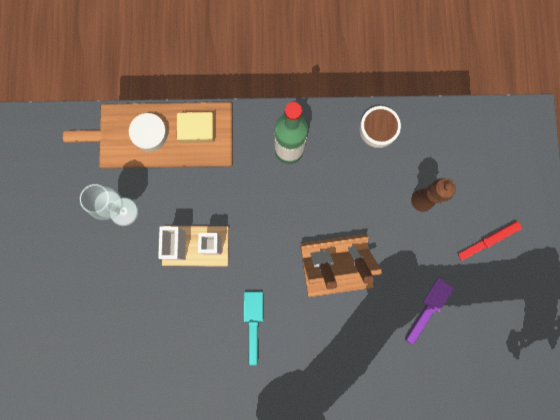

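The side view shows the rest near (325,205), the caddy near (287,280), the bottle at (207,220) and the glass at (227,350). The top view shows the rest at (340,265), with the wide sleeve at (169,243) and the narrow one at (208,243). I'll zoom in on these.

Run:
```python
import cv2,numpy as np
t=cv2.imread("pics/top0.png");s=cv2.imread("pics/side0.png")
a=cv2.resize(t[215:305,290:390],None,fx=4,fy=4,interpolation=cv2.INTER_CUBIC)
b=cv2.resize(t[215:275,150:240],None,fx=4,fy=4,interpolation=cv2.INTER_CUBIC)
c=cv2.resize(s[135:225,285:375],None,fx=4,fy=4,interpolation=cv2.INTER_CUBIC)
d=cv2.resize(s[225:320,250:325],None,fx=3,fy=3,interpolation=cv2.INTER_CUBIC)
o=np.zeros((600,800,3),np.uint8)
o[:360,:400]=a;o[360:600,:360]=b;o[:360,400:760]=c; d=d[:240];o[360:360+d.shape[0],400:400+d.shape[1]]=d
cv2.imwrite("pics/z.png",o)
```

```text
(no output)
```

View pics/z.png

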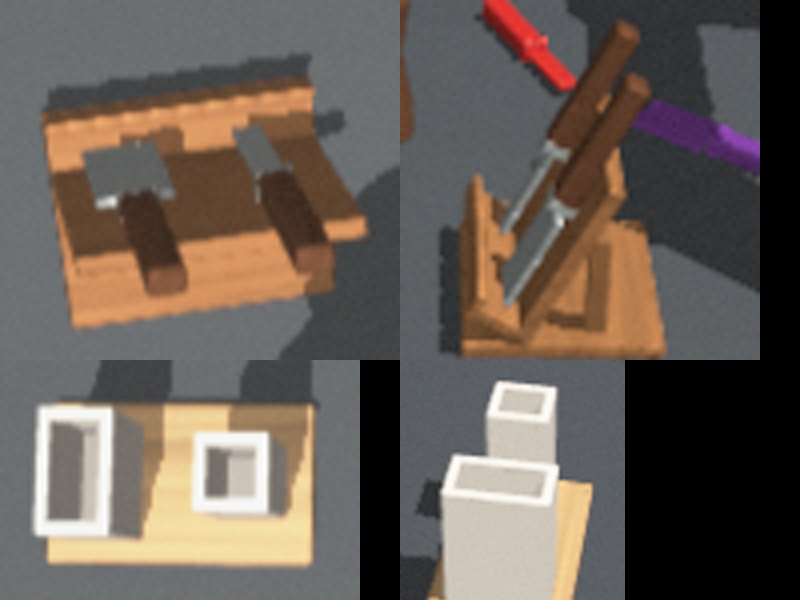

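The broad knife is on the rest's +y side (left in the top view), with its handle end at about (331.5,285). The slim knife is on the right, with its end at about (368.5,279). The wide sleeve is the left, longer one. Next I'll triangulate these from both views.

```bash
cat > h.py <<'E'
import numpy as np,cv2
from bench import robot
def ray(n,u,v,cal=None):
    c=cal or robot.get_calibration(n);f=210/np.tan(np.radians(c["fovy"]/2));T=c["cam_to_world"]
    d=T[:3,:3]@np.array([(u-c["cx"])/f,-(v-c["cy"])/f,-1]);return T[:3,3],d/np.linalg.norm(d)
def atz(n,u,v,z,cal=None):
    o,d=ray(n,u,v,cal);return o+d*(z-o[2])/d[2]
def tri(*obs):
    A=np.zeros((3,3));b=np.zeros(3);R=[]
    for o,d in obs:
        P=np.eye(3)-np.outer(d,d);A+=P;b+=P@o
    x=np.linalg.solve(A,b);return x,[np.linalg.norm((np.eye(3)-np.outer(d,d))@(x-o)) for o,d in obs]
E
python3 - <<'E'
from h import *
np.set_printoptions(precision=1,suppress=True)
T=lambda u,v:(290+u/4,215+v/4)
S=lambda u,v:(285+(u-400)/4,135+v/4)
B=lambda u,v:(150+u/4,215+(v-360)/4)
D=lambda u,v:(250+(u-400)/3,225+(v-360)/3)
for n,a,b in [("broad end",T(166,278),S(634,85)),("slim end",T(314,257),S(626,35)),("wide rim",B(74,471),D(501,479)),("narrow rim",B(231,473),D(523,401)),
  ("broad neck",T(137,196),S(564,205)),("slim neck",T(277,175),S(557,148))]:
    print(n,*tri(ray("top",*a),ray("side",*b)),atz("top",*a,110),atz("side",*b,110))
for n,p in [("wide",[(38,406),(115,406),(108,537),(35,537)]),("nar",[(195,433),(268,433),(268,514),(195,514)])]:
    print(n,*[atz("top",*B(*q),110)[:2] for q in p])
for n,p in [("wide",[(455,455),(558,465),(550,503),(442,492)]),("nar",[(497,382),(556,387),(553,420),(487,414)])]:
    print(n,*[atz("side",*D(*q),110)[:2] for q in p])
print("caddy foot",*[atz("top",*B(*q),12)[:2] for q in [(312,403),(312,563),(48,563)]])
print("rest foot",*[atz("top",*T(*q),12)[:2] for q in [(75,325),(333,290)]])
for q,n in [((300,105),"bottle")]: pass
print("bottle base~",atz("top",290,152,0)[:2],atz("side",208,222,0)[:2],"glass",atz("top",124,212,0)[:2],atz("side",227,351,0)[:2],"mill",atz("top",423,202,0)[:2])
E
```

```text
broad end [ 462.2 -127.1  176.4] [np.float64(0.3056980951945233), np.float64(0.3056980951944768)] [ 461.5 -135.   110. ] [ 463.4 -262.7  110. ]
slim end [ 471.3 -207.2  173.8] [np.float64(0.8883365587852863), np.float64(0.8883365587851745)] [ 471.8 -219.7  110. ] [ 472.8 -346.1  110. ]
wide rim [562.7 236.4 105.2] [np.float64(0.5346390046147652), np.float64(0.5346390046145537)] [562.8 235.4 110. ] [561.2 242.3 110. ]
narrow rim [559.9 146.3 105.3] [np.float64(0.6081578758259301), np.float64(0.6081578758256422)] [560.1 145.7 110. ] [558.4 152.8 110. ]
broad neck [ 505.4 -122.3   88.4] [np.float64(3.3374688538561315), np.float64(3.33746885385622)] [ 508.1 -119.9  110. ] [500.2 -84.4 110. ]
slim neck [ 516.1 -204.7   86.4] [np.float64(3.389755247319155), np.float64(3.3897552473189023)] [ 518.6 -200.4  110. ] [ 510.4 -160.4  110. ]
wide [600.6 256.5] [599.8 212.3] [524.8 215.6] [525.5 257.2]
nar [583.5 166.3] [582.8 124.5] [536.3 124.6] [537.  166.2]
wide [596.  221.3] [525.3 222.1] [526.1 262.2] [597.8 261.2]
nar [580.4 132.1] [537.  132.3] [534.5 172.3] [581.6 171.9]
caddy foot [610.6 108.6] [510.7 109. ] [513.6 272.5]
rest foot [432.3 -89.6] [ 450.8 -249.8]
bottle base~ [801.2 -51.4] [807.7 -41.1] glass [651.5 373.3] [650.6 380.2] mill [ 664.6 -389.1]
```

```bash
cat >> h.py <<'E'
from scipy.spatial.transform import Rotation as Ro
def tool(z,y):
    z=np.array(z,float);z/=np.linalg.norm(z);y=np.array(y,float);y-=z*(y@z);y/=np.linalg.norm(y)
    return np.column_stack([np.cross(y,z),y,z])
def plan(p,R,hand,n=8,wait=0):
    """rows from present pose to p,R in n moving rows"""
    s=robot.sense();p0=s["tool_pos"];r=Ro.from_quat(s["ee_rot"]);t=Ro.from_matrix(R)
    w=(r.inv()*t).as_rotvec()/n;dp=(np.array(p)-p0)/n
    print("now",p0.round(1),"j",s["joint_pos"].round(2),"t",round(float(s["time_s"]),1),"w",round(float(s["width"]),1),"F",s["wrist_force"].round(1),round(float(s["grasp_force"]),1))
    print("max shift/turn per row",(np.linalg.norm(dp)/250).round(3),(np.linalg.norm(w)/np.pi).round(4))
    for k in range(n+wait):
        row=np.r_[r.inv().apply(dp)/250,w/np.pi] if k<n else np.zeros(6)
        print(", ".join("%.3f"%v for v in row)+f", {hand},"); r=r*Ro.from_rotvec(w)
ry=np.array([-.114,.9935,0]);rx=np.array([.9935,.114,0]);c,s_=np.cos(np.radians(28)),np.sin(np.radians(28))
ax=-s_*rx+c*np.array([0,0,1.])
RG=tool(-ax,-ry)           # grasp orientation
def tcp(end,back=0,d=26): return np.array(end)-(d+19-back)*ax
BE=[462.2,-127.1,176.4];SE=[471.3,-207.2,173.8]
E
python3 -c "
from h import *
plan(tcp(BE,130)-[0,0,0],RG,0.7,n=16)"
```

```text
now [ 158.6 -604.   192.1] j [ 1.25  0.41 -0.01  1.6   0.01  1.13 -0.08] t 0.1 w 85.4 F [ 0.7  0.2 -0.3] 0.0
max shift/turn per row 0.136 0.0101
0.094, -0.097, -0.015, -0.001, 0.010, 0.003, 0.7,
0.093, -0.098, -0.012, -0.001, 0.010, 0.003, 0.7,
0.093, -0.099, -0.009, -0.001, 0.010, 0.003, 0.7,
0.092, -0.100, -0.007, -0.001, 0.010, 0.003, 0.7,
0.092, -0.101, -0.004, -0.001, 0.010, 0.003, 0.7,
0.091, -0.101, -0.002, -0.001, 0.010, 0.003, 0.7,
0.090, -0.102, 0.001, -0.001, 0.010, 0.003, 0.7,
0.089, -0.103, 0.003, -0.001, 0.010, 0.003, 0.7,
0.088, -0.104, 0.006, -0.001, 0.010, 0.003, 0.7,
0.087, -0.105, 0.008, -0.001, 0.010, 0.003, 0.7,
0.086, -0.105, 0.011, -0.001, 0.010, 0.003, 0.7,
0.084, -0.106, 0.013, -0.001, 0.010, 0.003, 0.7,
0.083, -0.107, 0.015, -0.001, 0.010, 0.003, 0.7,
0.081, -0.108, 0.018, -0.001, 0.010, 0.003, 0.7,
0.080, -0.108, 0.020, -0.001, 0.010, 0.003, 0.7,
0.078, -0.109, 0.022, -0.001, 0.010, 0.003, 0.7,
```

>>> play_rows(
  moves=[0.094,-0.097,-0.03,0,0.01,0.003,0.7,0.093,-0.098,-0.012,-0.001,0.01,0.003,0.7,0.093,-0.099,-0.009,-0.001,0.01,0.003,0.7,0.092,-0.1,-0.007,-0.001,0.01,0.003,0.7,0.092,-0.101,-0.004,-0.001,0.01,0.003,0.7,0.091,-0.101,-0.002,-0.001,0.01,0.003,0.7,0.09,-0.102,0.001,-0.001,0.01,0.003,0.7,0.089,-0.103,0.003,-0.001,0.01,0.003,0.7],
  force=40,
)

```text
time_s: 0.9
tool_pos: [291.8, -367.4, 226.5]
ee_rot: [0.988, 0.089, 0.126, -0.005]
wrist_force: [-0.1, -0.4, 0.7]
width: 59.9
grasp_force: 0.0
```

```bash
python3 -c "
from h import *
plan(tcp(BE,130)-[0,0,0],RG,0.7,n=8)"
```

```text
now [ 291.8 -367.4  226.5] j [ 1.14  0.06 -0.16  2.01 -0.26  0.98 -0.28] t 0.9 w 59.9 F [-0.1 -0.4  0.7] 0.0
max shift/turn per row 0.135 0.0097
0.086, -0.104, 0.008, -0.000, 0.009, 0.003, 0.7,
0.085, -0.105, 0.010, -0.000, 0.009, 0.003, 0.7,
0.084, -0.106, 0.013, -0.000, 0.009, 0.003, 0.7,
0.082, -0.106, 0.015, -0.000, 0.009, 0.003, 0.7,
0.081, -0.107, 0.017, -0.000, 0.009, 0.003, 0.7,
0.080, -0.108, 0.019, -0.000, 0.009, 0.003, 0.7,
0.078, -0.108, 0.022, -0.000, 0.009, 0.003, 0.7,
0.077, -0.109, 0.024, -0.000, 0.009, 0.003, 0.7,
```

>>> play_rows(
  moves=[0.086,-0.104,0.008,0,0.009,0.003,0.7,0.085,-0.105,0.01,0,0.009,0.003,0.7,0.084,-0.106,0.013,0,0.009,0.003,0.7,0.082,-0.106,0.015,0,0.009,0.003,0.7,0.081,-0.107,0.017,0,0.009,0.003,0.7,0.08,-0.108,0.019,0,0.009,0.003,0.7,0.078,-0.108,0.022,0,0.009,0.003,0.7,0.077,-0.109,0.024,0,0.009,0.003,0.7],
)

```text
time_s: 1.7
tool_pos: [423.2, -132.2, 252.1]
ee_rot: [0.97, 0.051, 0.236, -0.02]
wrist_force: [0.2, 0.4, -0.2]
width: 60.0
grasp_force: 0.0
```

```bash
python3 -c "
from h import *
c=robot.get_calibration('wrist');cv2.imwrite('pics/w1.png',robot.capture('wrist'));np.save('w1.npy',c,allow_pickle=True);print(c)
plan(tcp(BE,130),RG,0.7,n=4)
def proj(P):
    T=c['cam_to_world'];q=T[:3,:3].T@(np.array(P)-T[:3,3]);f=210/np.tan(np.radians(c['fovy']/2));return c['cx']+f*q[0]/-q[2],c['cy']-f*q[1]/-q[2]
print(proj(BE),proj(SE))"
```

```text
{'fovy': 58.38414962596905, 'cx': 283.712425763561, 'cy': 210.69186363347754, 'cam_to_world': array([[ 1.08177119e-01,  9.73424023e-01, -2.01849899e-01,
         4.00152770e+02],
       [-9.94041668e-01,  1.03182646e-01, -3.51355034e-02,
        -1.38184489e+02],
       [-1.33743365e-02,  2.04448068e-01,  9.78786041e-01,
         4.44256979e+02],
       [ 0.00000000e+00,  0.00000000e+00,  0.00000000e+00,
         1.00000000e+00]])}
now [ 424.5 -127.7  252.3] j [ 0.94 -0.2  -0.45  2.24 -0.54  0.75 -0.65] t 1.8 w 59.6 F [0.  4.6 0.2] 0.0
max shift/turn per row 0.004 0.0014
-0.002, 0.004, -0.000, -0.001, 0.001, -0.001, 0.7,
-0.002, 0.004, -0.000, -0.001, 0.001, -0.001, 0.7,
-0.002, 0.004, -0.000, -0.001, 0.001, -0.001, 0.7,
-0.002, 0.004, -0.000, -0.001, 0.001, -0.001, 0.7,
(np.float64(282.72324948887365), np.float64(201.42902910659063)) (np.float64(392.2914243790244), np.float64(201.39772719800928))
```

View pics/w1.png

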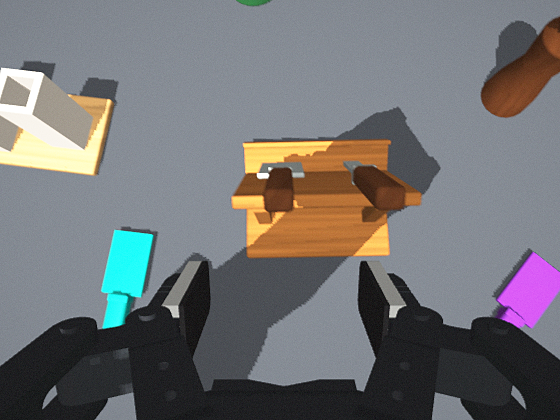

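The wrist view shows the broad handle's end at (279,203) and the slim one at (390,200). Both are within 2–3 mm of my predictions, so I'll descend onto the broad knife.

```bash
sed -i 's/^BE=.*/BE=[462.5,-125.5,176.4];SE=[471.3,-206,174.8]/' h.py; python3 -c "
from h import *
plan(tcp(BE,0),RG,0.7,n=8)"
```

```text
now [ 424.5 -127.7  252.3] j [ 0.94 -0.2  -0.45  2.24 -0.54  0.75 -0.65] t 1.8 w 59.6 F [0.  4.6 0.2] 0.0
max shift/turn per row 0.065 0.0007
-0.000, 0.002, 0.065, -0.001, 0.000, -0.000, 0.7,
-0.001, 0.002, 0.065, -0.001, 0.000, -0.000, 0.7,
-0.001, 0.002, 0.065, -0.001, 0.000, -0.000, 0.7,
-0.001, 0.002, 0.065, -0.001, 0.000, -0.000, 0.7,
-0.001, 0.002, 0.065, -0.001, 0.000, -0.000, 0.7,
-0.001, 0.001, 0.065, -0.001, 0.000, -0.000, 0.7,
-0.001, 0.001, 0.065, -0.001, 0.000, -0.000, 0.7,
-0.001, 0.001, 0.065, -0.001, 0.000, -0.000, 0.7,
```

>>> play_rows(
  moves=[0,0,0.065,-0.001,0,0,0.7,0,0,0.065,-0.001,0,0,0.7,0,0,0.065,0,0,0,0.7,0,0,0.065,0,0,0,0.7,0,0,0.065,0,0,0,0.7,0,0,0.045,0,0,0,0.7,0,0,0,0,0,0,0.7,0,0,0,0,0,0,0.7],
)

```text
time_s: 2.55
tool_pos: [464.9, -128.1, 169.9]
ee_rot: [0.97, 0.05, 0.236, -0.017]
wrist_force: [1.0, 0.7, 0.2]
width: 60.2
grasp_force: 0.0
```

```bash
python3 -c "
from h import *
plan(tcp(BE,0),RG,0.7,n=3)
a=RG.T@(robot.sense()['tool_pos']-tcp(BE));print(a)"
```

```text
now [ 464.9 -128.1  169.9] j [ 0.89 -0.   -0.55  2.3  -0.49  0.46 -0.72] t 2.5 w 60.2 F [1.  0.7 0.2] 0.0
max shift/turn per row 0.051 0.0018
0.002, -0.004, 0.051, -0.001, 0.001, -0.001, 0.7,
0.002, -0.004, 0.051, -0.001, 0.001, -0.001, 0.7,
0.002, -0.004, 0.051, -0.001, 0.001, -0.001, 0.7,
[ -1.20597632   2.83347188 -38.28713354]
```

>>> play_rows(
  moves=[0.002,-0.004,0.051,-0.001,0.001,-0.001,0.7,0.002,-0.004,0.051,-0.001,0.001,-0.001,0.7,0.002,-0.004,0.051,-0.001,0.001,-0.001,0.7,0,0,0,0,0,0,0.7,0,0,0,0,0,0,0,0,0,0,0,0,0,0,0,0,0,0,0,0,0,0,0,0,0,0,0,0],
  force=60,
)

```text
time_s: 3.35
tool_pos: [484.0, -123.3, 137.8]
ee_rot: [0.969, 0.054, 0.242, -0.011]
wrist_force: [-5.1, 2.2, 7.6]
width: 20.6
grasp_force: 58.5
```

```bash
python3 -c "
from h import *
c=robot.get_calibration('wrist');cv2.imwrite('pics/w2.png',robot.capture('wrist'))
plan(tcp(BE,60),RG,0,n=8)
a=RG.T@(robot.sense()['tool_pos']-tcp(BE));print(a)"
```

```text
now [ 484.  -123.3  137.8] j [ 0.85  0.09 -0.57  2.33 -0.44  0.31 -0.78] t 3.4 w 20.5 F [-5.2  0.9  9.4] 58.5
max shift/turn per row 0.03 0.0003
-0.000, 0.000, -0.030, 0.000, 0.000, -0.000, 0,
-0.000, 0.000, -0.030, 0.000, 0.000, -0.000, 0,
-0.000, 0.000, -0.030, 0.000, 0.000, -0.000, 0,
-0.000, -0.000, -0.030, 0.000, 0.000, -0.000, 0,
-0.000, -0.000, -0.030, 0.000, 0.000, -0.000, 0,
-0.000, -0.000, -0.030, 0.000, 0.000, -0.000, 0,
-0.000, -0.000, -0.030, 0.000, 0.000, -0.000, 0,
-0.000, -0.000, -0.030, 0.000, 0.000, -0.000, 0,
[ 0.94756385  0.24292514 -0.81388627]
```

View pics/w2.png

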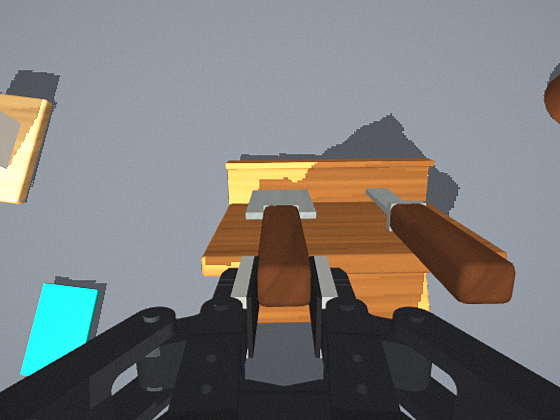

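The broad handle is gripped, with its end centred between the pads at (283,280). I'll pull it out along its own axis.

>>> play_rows(
  moves=[0,0,-0.03,0,0,0,0,0,0,-0.05,0,0,0,0,0,0,-0.06,0,0,0,0,0,0,-0.06,0,0,0,0,0,0,-0.06,0,0,0,0,0,0,-0.06,0,0,0,0,0,0,-0.06,0,0,0,0,0,0,-0.04,0,0,0,0],
)

```text
time_s: 4.2
tool_pos: [434.1, -128.1, 230.8]
ee_rot: [0.969, 0.054, 0.241, -0.011]
wrist_force: [0.2, -0.1, -1.5]
width: 20.3
grasp_force: 59.4
```

```bash
cat >> h.py <<'E'
yaw=np.radians(-1.5);sx=np.array([np.cos(yaw),np.sin(yaw),0]);RP=tool([0,0,-1],sx)
W=np.array([562.3,237.5,0]);N=np.array([559.7,147.7,0])
E
python3 -c "
from h import *
plan([561,150,300],RP,0,n=24)"
```

```text
now [ 434.1 -128.1  230.8] j [ 0.94 -0.17 -0.49  2.27 -0.54  0.66 -0.65] t 4.2 w 20.3 F [ 0.2 -0.1 -1.5] 59.4
max shift/turn per row 0.052 0.0199
0.029, -0.044, 0.002, 0.005, -0.005, -0.019, 0,
0.031, -0.042, 0.002, 0.005, -0.005, -0.019, 0,
0.034, -0.040, 0.002, 0.005, -0.005, -0.019, 0,
0.036, -0.038, 0.002, 0.005, -0.005, -0.019, 0,
0.038, -0.036, 0.002, 0.005, -0.005, -0.019, 0,
0.040, -0.033, 0.002, 0.005, -0.005, -0.019, 0,
0.042, -0.031, 0.002, 0.005, -0.005, -0.019, 0,
0.044, -0.028, 0.001, 0.005, -0.005, -0.019, 0,
0.045, -0.026, 0.001, 0.005, -0.005, -0.019, 0,
0.047, -0.023, 0.001, 0.005, -0.005, -0.019, 0,
0.048, -0.020, 0.000, 0.005, -0.005, -0.019, 0,
0.049, -0.018, -0.000, 0.005, -0.005, -0.019, 0,
0.050, -0.015, -0.001, 0.005, -0.005, -0.019, 0,
0.051, -0.012, -0.002, 0.005, -0.005, -0.019, 0,
0.051, -0.009, -0.002, 0.005, -0.005, -0.019, 0,
0.052, -0.006, -0.003, 0.005, -0.005, -0.019, 0,
0.052, -0.003, -0.004, 0.005, -0.005, -0.019, 0,
0.052, 0.000, -0.005, 0.005, -0.005, -0.019, 0,
0.052, 0.003, -0.006, 0.005, -0.005, -0.019, 0,
0.051, 0.006, -0.006, 0.005, -0.005, -0.019, 0,
0.051, 0.009, -0.007, 0.005, -0.005, -0.019, 0,
0.050, 0.012, -0.008, 0.005, -0.005, -0.019, 0,
0.049, 0.015, -0.009, 0.005, -0.005, -0.019, 0,
0.048, 0.017, -0.010, 0.005, -0.005, -0.019, 0,
```

>>> play_rows(
  moves=[0.029,-0.044,0.002,0.005,-0.005,-0.019,0,0.031,-0.042,0.002,0.005,-0.005,-0.019,0,0.034,-0.04,0.002,0.005,-0.005,-0.019,0,0.036,-0.038,0.002,0.005,-0.005,-0.019,0,0.038,-0.036,0.002,0.005,-0.005,-0.019,0,0.04,-0.033,0.002,0.005,-0.005,-0.019,0,0.042,-0.031,0.002,0.005,-0.005,-0.019,0,0.044,-0.028,0.001,0.005,-0.005,-0.019,0],
)

```text
time_s: 5.0
tool_pos: [476.3, -34.9, 253.5]
ee_rot: [0.939, 0.298, 0.172, -0.011]
wrist_force: [-0.5, -0.9, -1.9]
width: 20.3
grasp_force: 59.4
```

>>> play_rows(
  moves=[0.045,-0.026,0.001,0.005,-0.005,-0.019,0,0.047,-0.023,0.001,0.005,-0.005,-0.019,0,0.048,-0.02,0,0.005,-0.005,-0.019,0,0.049,-0.018,0,0.005,-0.005,-0.019,0,0.05,-0.015,-0.001,0.005,-0.005,-0.019,0,0.051,-0.012,-0.002,0.005,-0.005,-0.019,0,0.051,-0.009,-0.002,0.005,-0.005,-0.019,0,0.052,-0.006,-0.003,0.005,-0.005,-0.019,0],
)

```text
time_s: 5.8
tool_pos: [516.6, 58.0, 277.5]
ee_rot: [0.849, 0.521, 0.092, -0.01]
wrist_force: [-0.4, 0.5, -1.5]
width: 20.3
grasp_force: 59.4
```

```bash
python3 -c "
from h import *
plan([561,150,320],RP,0,n=8)"
```

```text
now [516.6  58.  277.5] j [ 0.62  0.13 -0.82  1.82  0.02  1.06 -0.67] t 5.8 w 20.3 F [-0.4  0.5 -1.5] 59.4
max shift/turn per row 0.055 0.0191
0.054, 0.000, -0.012, 0.005, -0.006, -0.018, 0,
0.054, 0.003, -0.014, 0.005, -0.006, -0.018, 0,
0.053, 0.006, -0.015, 0.005, -0.006, -0.018, 0,
0.052, 0.009, -0.016, 0.005, -0.006, -0.018, 0,
0.052, 0.011, -0.017, 0.005, -0.006, -0.018, 0,
0.051, 0.014, -0.018, 0.005, -0.006, -0.018, 0,
0.049, 0.016, -0.019, 0.005, -0.006, -0.018, 0,
0.048, 0.019, -0.020, 0.005, -0.006, -0.018, 0,
```

>>> play_rows(
  moves=[0.054,0,-0.012,0.005,-0.006,-0.018,0,0.054,0.003,-0.014,0.005,-0.006,-0.018,0,0.053,0.006,-0.015,0.005,-0.006,-0.018,0,0.052,0.009,-0.016,0.005,-0.006,-0.018,0,0.052,0.011,-0.017,0.005,-0.006,-0.018,0,0.051,0.014,-0.018,0.005,-0.006,-0.018,0,0.049,0.016,-0.019,0.005,-0.006,-0.018,0,0.048,0.019,-0.02,0.005,-0.006,-0.018,0],
)

```text
time_s: 6.6
tool_pos: [561.2, 149.9, 320.4]
ee_rot: [0.713, 0.702, -0.005, -0.003]
wrist_force: [0.4, 0.4, -1.5]
width: 20.5
grasp_force: 59.4
```

```bash
python3 -c "
from h import *
plan([562.3,237.5,300],RP,0,n=6,wait=2)"
```

```text
now [561.2 149.9 320.4] j [ 0.29  0.39 -0.89  1.46  0.3   1.44 -0.61] t 6.6 w 20.5 F [ 0.4  0.4 -1.5] 59.4
max shift/turn per row 0.06 0.0008
0.058, -0.000, 0.013, -0.001, 0.000, 0.001, 0,
0.058, -0.000, 0.013, -0.001, 0.000, 0.001, 0,
0.058, -0.000, 0.013, -0.001, 0.000, 0.001, 0,
0.058, -0.000, 0.014, -0.001, 0.000, 0.001, 0,
0.058, -0.001, 0.014, -0.001, 0.000, 0.001, 0,
0.058, -0.001, 0.014, -0.001, 0.000, 0.001, 0,
0.000, 0.000, 0.000, 0.000, 0.000, 0.000, 0,
0.000, 0.000, 0.000, 0.000, 0.000, 0.000, 0,
```

>>> play_rows(
  moves=[0.058,0,0.013,-0.001,0,0.001,0,0.058,0,0.013,-0.001,0,0.001,0,0.058,0,0.013,-0.001,0,0.001,0,0.058,0,0.014,-0.001,0,0.001,0,0.058,-0.001,0.014,-0.001,0,0.001,0,0.058,-0.001,0.014,-0.001,0,0.001,0,0,0,0,0,0,0,0,0,0,0,0,0,0,0],
)

```text
time_s: 7.4
tool_pos: [562.9, 237.0, 299.5]
ee_rot: [0.719, 0.694, 0.003, 0.004]
wrist_force: [0.3, 0.2, -1.4]
width: 20.1
grasp_force: 59.4
```

```bash
python3 -c "
from h import *
plan([562.3,237.5,270],RP,0,n=2)
c=robot.get_calibration('wrist');np.save('w3.npy',c)
w=robot.capture('wrist');s=robot.capture('side');t=robot.capture('top')
for n,i in zip(['w3','s3','t3'],[w,s,t]): cv2.imwrite(f'pics/{n}.png',i)
o=np.zeros((600,800,3),np.uint8)
o[:400,:300]=cv2.resize(s[180:315,235:335],(300,400)) 
o[:315,300:720]=cv2.resize(w,(420,315))
o[400:600,:320]=cv2.resize(t[200:275,140:260],(320,200))
cv2.imwrite('pics/z3.png',o)"
```

```text
now [562.9 237.  299.5] j [ 0.12  0.44 -0.88  1.44  0.35  1.41 -0.8 ] t 7.4 w 20.1 F [ 0.3  0.2 -1.4] 59.4
max shift/turn per row 0.059 0.0021
0.001, -0.002, 0.059, 0.002, 0.000, -0.001, 0,
0.001, -0.002, 0.059, 0.002, 0.000, -0.001, 0,
```

View pics/z3.png

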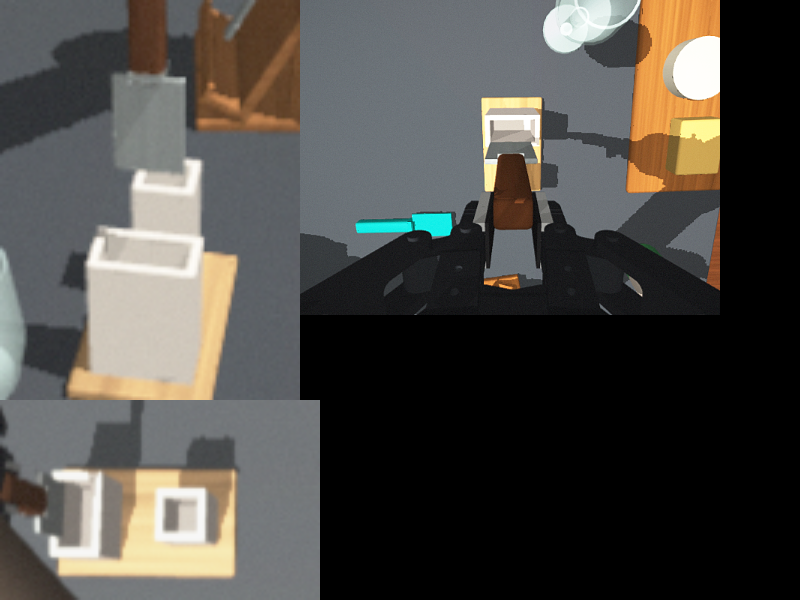

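The blade hangs over the wide sleeve: it's upright and lined up along the sleeve's width at wrist u≈284. I'll get the sleeve's rim from the wrist image and compare it with the top and side estimates.

```bash
python3 -c "
from h import *
np.set_printoptions(precision=1,suppress=True)
c=np.load('w3.npy',allow_pickle=True).item();w=cv2.imread('pics/w3.png').min(2)
for u in (270,284,300): print(u,w[120:215,u])
print(w[152,235:335])
for u in (247,321):
  for v in (145,): print(atz('wrist',u,v,110,c))
def proj(P):
    T=c['cam_to_world'];q=T[:3,:3].T@(np.array(P)-T[:3,3]);f=210/np.tan(np.radians(c['fovy']/2));return c['cx']+f*q[0]/-q[2],c['cy']-f*q[1]/-q[2]
for y in (258.5,252.5,222.5,126.7): print(y,proj([562,y,110]))
print(proj([562,272,12]),proj([562.9,237,169.5]))
"
```

```text
270 [112 116 114 111 114 112 112 110 108  92 120 142 162 158 158 163 162 158
 166 165 163 163 162 156 159 164 162 167 163 158 157 159 150 246 255 255
 255 255 255 255 221 205 207 209 211 206 210 212 211 207 210 208 216 186
 144 141 142 144 144 143 144 145 133 161 164 160 157 160 173 114 106 108
 102 104 109 104 108 103 109 105 103 106  98 103 119  40  16  20  24  21
  20  21  27  20  26]
284 [112 114 111 111 107 110 111 110 101  76 149 166 176 176 175 170 177 174
 178 181 179 177 175 171 156 159 165 162 161 164 163 154 148 255 255 255
 255 255 255 255 221 207 209 207 208 207 208 206 212 207 208 207 217 169
 140 141 144 140 161 172 161 163 164 159 168 166 163 164 173 118  98  97
 104 105 105 102  99 103 108 106 107 108  97 107  98  31  18  14  18  23
  24  21  23  20  17]
300 [108 114 110 112 116 113 109 113  99  84 124 138 143 145 149 140 137 144
 136 146 143 141 140 158 162 167 165 165 165 166 163 164 119 255 255 255
 255 255 255 255 255 255 255 255 255 255 255 255 255 255 255 255 255 225
 147 167 165 164 164 166 160 163 163 162 163 164 147 165 145 110  97 106
 105 106 107  94  91  
[... 226 characters left out ...]
2 145 145 150 147 151 149 149 143 151 146 145 148 152 146 143 152
 148 148 148 149 144 145 147 149 145 134 127 119 126 144 143 149 146 148
 146 147 142 147 145 148 151 142 148 149 153 154  97  69  73  52  50  58
  60  61  63  58  56  61  59  58  60  56]
[529.3 267.8 110. ]
[601.5 265.2 110. ]
258.5 (np.float64(280.8195695003553), np.float64(153.3358503686973))
252.5 (np.float64(281.0468052284951), np.float64(159.43698194031322))
222.5 (np.float64(282.1535723194206), np.float64(189.1529588078194))
126.7 (np.float64(285.38874725177226), np.float64(276.0153025116829))
(np.float64(280.26747111431285), np.float64(132.20806791506254)) (np.float64(282.9563696788146), np.float64(187.64223522543926))
```

```bash
python3 -c "
from h import *
np.set_printoptions(precision=1,suppress=True)
c=np.load('w3.npy',allow_pickle=True).item();w=cv2.imread('pics/w3.png').min(2)
r=w[156,235:335].astype(int);i=np.where(r>200)[0]+235;print(i.min(),i.max())
print(atz('wrist',i.min(),156,110,c),atz('wrist',i.max()+1,156,110,c))
plan([563,237.5,200],RP,0,n=8)
"
```

```text
246 319
[527.7 257.1 110. ] [600.5 254.5 110. ]
now [563.5 236.3 299.6] j [ 0.1  0.4 -0.9  1.4  0.3  1.4 -0.8] t 7.5 w 20.4 F [-0.3 -0.  -0.8] 59.4
max shift/turn per row 0.05 0.0006
0.001, -0.001, 0.050, 0.000, 0.000, -0.000, 0,
0.001, -0.001, 0.050, 0.000, 0.000, -0.000, 0,
0.001, -0.001, 0.050, 0.000, 0.000, -0.000, 0,
0.001, -0.001, 0.050, 0.000, 0.000, -0.000, 0,
0.001, -0.000, 0.050, 0.000, 0.000, -0.000, 0,
0.001, -0.000, 0.050, 0.000, 0.000, -0.000, 0,
0.001, -0.000, 0.050, 0.000, 0.000, -0.000, 0,
0.001, -0.000, 0.050, 0.000, 0.000, -0.000, 0,
```

>>> play_rows(
  moves=[0.001,0,0.05,0,0,0,0,0.001,0,0.05,0,0,0,0,0.001,0,0.05,0,0,0,0,0.001,0,0.05,0,0,0,0,0.001,0,0.05,0,0,0,0,0,0,0.05,0,0,0,0,0,0,0.05,0,0,0,0,0,0,0.05,0,0,0,0],
)

```text
time_s: 8.35
tool_pos: [564.1, 238.4, 198.3]
ee_rot: [0.72, 0.694, 0.003, 0.004]
wrist_force: [-0.6, -0.4, -1.2]
width: 20.1
grasp_force: 59.4
```

```bash
python3 -c "
from h import *
plan([563.5,237.5,150],RP,0,n=8)
"
```

```text
now [564.1 238.4 198.3] j [ 0.11  0.51 -0.85  1.59  0.41  1.22 -0.86] t 8.3 w 20.1 F [-0.6 -0.4 -1.2] 59.4
max shift/turn per row 0.024 0.0005
-0.000, -0.001, 0.024, 0.000, 0.000, -0.000, 0,
-0.000, -0.000, 0.024, 0.000, 0.000, -0.000, 0,
-0.000, -0.000, 0.024, 0.000, 0.000, -0.000, 0,
-0.000, -0.000, 0.024, 0.000, 0.000, -0.000, 0,
-0.000, -0.000, 0.024, 0.000, 0.000, -0.000, 0,
-0.000, -0.000, 0.024, 0.000, 0.000, -0.000, 0,
-0.000, -0.000, 0.024, 0.000, 0.000, -0.000, 0,
-0.000, -0.000, 0.024, 0.000, 0.000, -0.000, 0,
```

>>> play_rows(
  moves=[0,-0.001,0.024,0,0,0,0,0,0,0.024,0,0,0,0,0,0,0.024,0,0,0,0,0,0,0.024,0,0,0,0,0,0,0.024,0,0,0,0,0,0,0.024,0,0,0,0,0,0,0.02,0,0,0,0,0,0,0.01,0,0,0,0],
)

```text
time_s: 9.15
tool_pos: [564.1, 238.2, 155.3]
ee_rot: [0.72, 0.694, 0.003, 0.004]
wrist_force: [0.1, -0.4, -1.8]
width: 20.4
grasp_force: 59.3
```

>>> play_rows(
  moves=[0,0,0.006,0,0,0,0,0,0,0.006,0,0,0,0,0,0,0,0,0,0,0,0,0,0,0,0,0,0,0,0,0,0,0,0,0,0,0,0,0,0,0,0,0,0,0,0,0,0,0,0,0,0,0,0,0,0],
)

```text
time_s: 9.95
tool_pos: [564.3, 238.4, 153.0]
ee_rot: [0.72, 0.694, 0.003, 0.004]
wrist_force: [0.0, -0.3, -1.0]
width: 20.4
grasp_force: 59.3
```

>>> play_rows(
  moves=[0,0,0.004,0,0,0,0,0,0,0.004,0,0,0,0,0,0,0.004,0,0,0,0,0,0,0.004,0,0,0,0,0,0,0,0,0,0,0,0,0,0,0,0,0,0,0,0,0,0,0,0,0,0,0,0,0,0,0,0],
)

```text
time_s: 10.75
tool_pos: [564.3, 238.4, 149.0]
ee_rot: [0.72, 0.694, 0.003, 0.004]
wrist_force: [-0.3, 0.3, -1.5]
width: 20.4
grasp_force: 59.3
```

>>> play_rows(
  moves=[0,0,0.004,0,0,0,0,0,0,0.004,0,0,0,0,0,0,0,0,0,0,0,0,0,0,0,0,0,0,0,0,0,0,0,0,0,0,0,0,0,0,0,0.35,0,0,0,0,0,0,0.6,0,0,0,0,0,0,0.6],
)

```text
time_s: 11.55
tool_pos: [564.5, 238.5, 147.1]
ee_rot: [0.72, 0.694, 0.003, 0.004]
wrist_force: [0.4, -0.1, 0.9]
width: 51.1
grasp_force: 0.0
```

>>> play_rows(
  moves=[0,0,0,0,0,0,0.6,0,0,-0.02,0,0,0,0.6,0,0,-0.05,0,0,0,0.6,0,0,-0.08,0,0,0,0.6,0,0,-0.1,0,0,0,0.6,0,0,-0.12,0,0,0,0.6,0,0,-0.12,0,0,0,0.6,0,0,-0.08,0,0,0,0.6],
)

```text
time_s: 12.35
tool_pos: [563.3, 239.3, 293.1]
ee_rot: [0.72, 0.694, 0.004, 0.004]
wrist_force: [0.5, -0.9, 1.0]
width: 51.1
grasp_force: 0.0
```

```bash
python3 -c "
from h import *
w=robot.capture('wrist');s=robot.capture('side');t=robot.capture('top')
o=np.zeros((600,800,3),np.uint8)
o[:400,:300]=cv2.resize(s[180:315,235:335],(300,400)) 
o[:315,300:720]=cv2.resize(w,(420,315))
o[400:600,:320]=cv2.resize(t[200:275,140:260],(320,200))
cv2.imwrite('pics/z4.png',o)
plan(tcp(SE,130),RG,0.7,n=24)"
```

```text
now [563.4 239.3 291.8] j [ 0.12  0.45 -0.88  1.46  0.35  1.39 -0.81] t 12.5 w 51.3 F [-0.   0.5 -0.5] 0.0
max shift/turn per row 0.078 0.0197
-0.076, -0.019, 0.007, -0.004, 0.005, 0.018, 0.7,
-0.077, -0.015, 0.005, -0.004, 0.005, 0.018, 0.7,
-0.078, -0.011, 0.004, -0.004, 0.005, 0.018, 0.7,
-0.078, -0.006, 0.002, -0.004, 0.005, 0.018, 0.7,
-0.078, -0.002, 0.001, -0.004, 0.005, 0.018, 0.7,
-0.078, 0.003, -0.000, -0.004, 0.005, 0.018, 0.7,
-0.078, 0.007, -0.001, -0.004, 0.005, 0.018, 0.7,
-0.077, 0.012, -0.003, -0.004, 0.005, 0.018, 0.7,
-0.077, 0.017, -0.004, -0.004, 0.005, 0.018, 0.7,
-0.075, 0.021, -0.005, -0.004, 0.005, 0.018, 0.7,
-0.074, 0.025, -0.006, -0.004, 0.005, 0.018, 0.7,
-0.072, 0.030, -0.006, -0.004, 0.005, 0.018, 0.7,
-0.070, 0.034, -0.007, -0.004, 0.005, 0.018, 0.7,
-0.068, 0.038, -0.008, -0.004, 0.005, 0.018, 0.7,
-0.066, 0.042, -0.008, -0.004, 0.005, 0.018, 0.7,
-0.063, 0.046, -0.009, -0.004, 0.005, 0.018, 0.7,
-0.060, 0.050, -0.009, -0.004, 0.005, 0.018, 0.7,
-0.057, 0.053, -0.009, -0.004, 0.005, 0.018, 0.7,
-0.054, 0.057, -0.009, -0.004, 0.005, 0.018, 0.7,
-0.050, 0.060, -0.009, -0.004, 0.005, 0.018, 0.7,
-0.046, 0.063, -0.009, -0.004, 0.005, 0.018, 0.7,
-0.043, 0.065, -0.009, -0.004, 0.005, 0.018, 0.7,
-0.038, 0.068, -0.009, -0.004, 0.005, 0.018, 0.7,
-0.034, 0.070, -0.009, -0.004, 0.005, 0.018, 0.7,
```

View pics/z4.png

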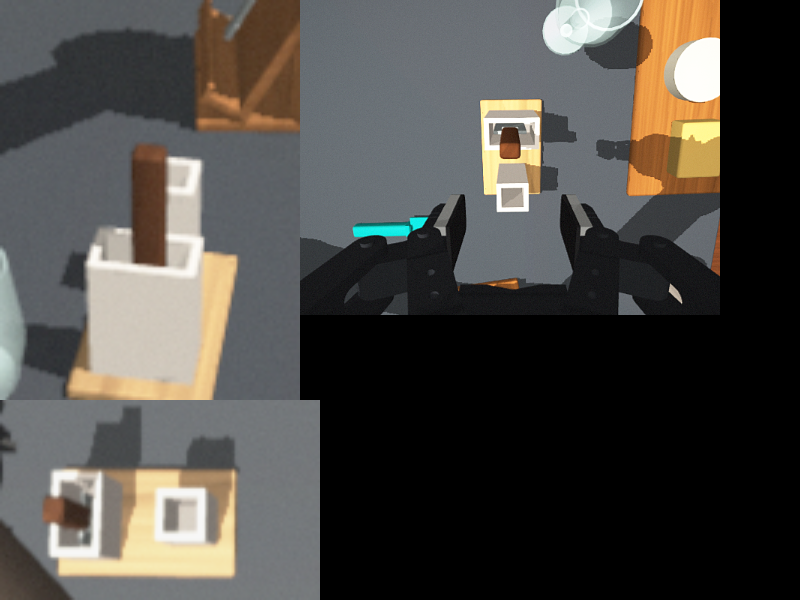

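The broad knife now stands upright in the wide sleeve, handle at about (150,205) in the side crop. The narrow rim is centred at wrist pixel (283.5,263). I'll measure that and go for the slim knife.

```bash
python3 -c "
from h import *
for p in [(263,244),(304,244),(304,281),(263,281),(283.5,263)]: print(atz('wrist',*p,110).round(1))"
```

```text
[541.4 170.1 110. ]
[583.5 168.4 110. ]
[582.6 126.6 110. ]
[539.3 128.5 110. ]
[561.7 148.1 110. ]
```

>>> play_rows(
  moves=[-0.076,-0.019,0.007,-0.004,0.005,0.018,0.7,-0.077,-0.015,0.005,-0.004,0.005,0.018,0.7,-0.078,-0.011,0.004,-0.004,0.005,0.018,0.7,-0.078,-0.006,0.002,-0.004,0.005,0.018,0.7,-0.078,-0.002,0.001,-0.004,0.005,0.018,0.7,-0.078,0.003,0,-0.004,0.005,0.018,0.7,-0.078,0.007,-0.001,-0.004,0.005,0.018,0.7,-0.077,0.012,-0.003,-0.004,0.005,0.018,0.7],
)

```text
time_s: 13.3
tool_pos: [518.7, 87.5, 275.4]
ee_rot: [0.855, 0.512, 0.083, -0.004]
wrist_force: [-0.3, -0.1, -0.0]
width: 59.7
grasp_force: 0.0
```

>>> play_rows(
  moves=[-0.077,0.017,-0.004,-0.004,0.005,0.018,0.7,-0.075,0.021,-0.005,-0.004,0.005,0.018,0.7,-0.074,0.025,-0.006,-0.004,0.005,0.018,0.7,-0.072,0.03,-0.006,-0.004,0.005,0.018,0.7,-0.07,0.034,-0.007,-0.004,0.005,0.018,0.7,-0.068,0.038,-0.008,-0.004,0.005,0.018,0.7,-0.066,0.042,-0.008,-0.004,0.005,0.018,0.7,-0.063,0.046,-0.009,-0.004,0.005,0.018,0.7],
)

```text
time_s: 14.1
tool_pos: [477.3, -62.9, 263.5]
ee_rot: [0.94, 0.302, 0.158, -0.012]
wrist_force: [0.2, 0.2, -0.9]
width: 59.9
grasp_force: 0.0
```

```bash
python3 -c "
from h import *
plan(tcp(SE,130),RG,0.7,n=8)"
```

```text
now [477.3 -62.9 263.5] j [ 0.84 -0.04 -0.64  2.02 -0.25  0.9  -0.62] t 14.1 w 59.9 F [ 0.2  0.2 -0.9] 0.0
max shift/turn per row 0.078 0.0209
-0.061, 0.047, -0.009, -0.005, 0.006, 0.019, 0.7,
-0.058, 0.051, -0.009, -0.005, 0.006, 0.019, 0.7,
-0.055, 0.054, -0.010, -0.005, 0.006, 0.019, 0.7,
-0.051, 0.058, -0.010, -0.005, 0.006, 0.019, 0.7,
-0.047, 0.061, -0.010, -0.005, 0.006, 0.019, 0.7,
-0.043, 0.064, -0.010, -0.005, 0.006, 0.019, 0.7,
-0.039, 0.066, -0.009, -0.005, 0.006, 0.019, 0.7,
-0.035, 0.069, -0.009, -0.005, 0.006, 0.019, 0.7,
```

>>> play_rows(
  moves=[-0.061,0.047,-0.009,-0.005,0.006,0.019,0.7,-0.058,0.051,-0.009,-0.005,0.006,0.019,0.7,-0.055,0.054,-0.01,-0.005,0.006,0.019,0.7,-0.051,0.058,-0.01,-0.005,0.006,0.019,0.7,-0.047,0.061,-0.01,-0.005,0.006,0.019,0.7,-0.043,0.064,-0.01,-0.005,0.006,0.019,0.7,-0.039,0.066,-0.009,-0.005,0.006,0.019,0.7,-0.035,0.069,-0.009,-0.005,0.006,0.019,0.7],
)

```text
time_s: 14.9
tool_pos: [432.8, -210.9, 250.5]
ee_rot: [0.969, 0.059, 0.239, -0.014]
wrist_force: [-0.3, 0.4, -0.2]
width: 59.5
grasp_force: 0.0
```

>>> play_rows(
  moves=[0,0,0,0,0,0,0.7,0,0,0,0,0,0,0.7,0,0,0,0,0,0,0.7,0,0,0,0,0,0,0.7,0,0,0,0,0,0,0.7,0,0,0,0,0,0,0.7,0,0,0,0,0,0,0.7,0,0,0,0,0,0,0.7],
)

```text
time_s: 15.7
tool_pos: [433.7, -210.3, 251.3]
ee_rot: [0.969, 0.06, 0.239, -0.013]
wrist_force: [-0.9, -0.1, -0.8]
width: 59.9
grasp_force: 0.0
```

```bash
python3 -c "
from h import *
c=robot.get_calibration('wrist');w=robot.capture('wrist');cv2.imwrite('pics/w5.png',w)
cv2.imwrite('pics/z5.png',cv2.resize(w[120:270,170:370],(800,600)))
def proj(P):
    T=c['cam_to_world'];q=T[:3,:3].T@(np.array(P)-T[:3,3]);f=210/np.tan(np.radians(c['fovy']/2));return np.round((c['cx']+f*q[0]/-q[2],c['cy']-f*q[1]/-q[2]),1)
E=np.array(SE);print(proj(E),[((proj(E+a*11*ry+b*9*np.cross(ry,ax))-[170,120])*4) for a,b in((1,1),(1,-1),(-1,-1),(-1,1))])
plan(tcp(SE,45),RG,0.7,n=8)"
```

```text
[282.5 204.2] [array([390. , 288.4]), array([390.4, 383.2]), array([509.2, 384.4]), array([511.2, 289.6])]
now [ 433.7 -210.4  251.3] j [ 1.04 -0.08 -0.4   2.16 -0.53  0.76 -0.49] t 15.8 w 59.9 F [ 0.2 -0.3  0.1] 0.0
max shift/turn per row 0.043 0.0004
-0.001, 0.000, 0.043, -0.000, 0.000, 0.000, 0.7,
-0.001, 0.000, 0.043, -0.000, 0.000, 0.000, 0.7,
-0.001, 0.000, 0.043, -0.000, 0.000, 0.000, 0.7,
-0.001, -0.000, 0.043, -0.000, 0.000, 0.000, 0.7,
-0.001, -0.000, 0.043, -0.000, 0.000, 0.000, 0.7,
-0.001, -0.000, 0.043, -0.000, 0.000, 0.000, 0.7,
-0.001, -0.000, 0.043, -0.000, 0.000, 0.000, 0.7,
-0.001, -0.000, 0.043, -0.000, 0.000, 0.000, 0.7,
```

View pics/z5.png

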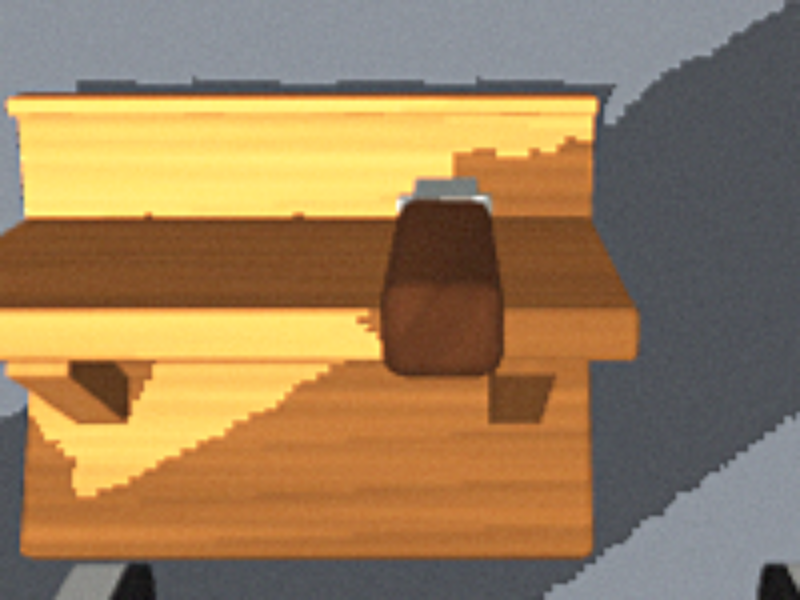

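The slim handle's end is centred at (442,329) in the crop, against a predicted (450,336). I'll correct by about 1 mm and descend.

```bash
sed -i 's/SE=\[.*/SE=[472.4,-204.8,174.8]/' h.py; python3 -c "
from h import *
plan(tcp(SE,0),RG,0.7,n=12)"
```

```text
now [ 433.7 -210.4  251.3] j [ 1.04 -0.08 -0.4   2.16 -0.53  0.76 -0.49] t 15.8 w 59.9 F [ 0.2 -0.3  0.1] 0.0
max shift/turn per row 0.044 0.0003
-0.000, -0.000, 0.044, -0.000, 0.000, 0.000, 0.7,
-0.000, -0.000, 0.044, -0.000, 0.000, 0.000, 0.7,
-0.000, -0.000, 0.044, -0.000, 0.000, 0.000, 0.7,
-0.000, -0.000, 0.044, -0.000, 0.000, 0.000, 0.7,
-0.000, -0.000, 0.044, -0.000, 0.000, 0.000, 0.7,
-0.000, -0.000, 0.044, -0.000, 0.000, 0.000, 0.7,
-0.000, -0.000, 0.044, -0.000, 0.000, 0.000, 0.7,
-0.000, -0.000, 0.044, -0.000, 0.000, 0.000, 0.7,
-0.000, -0.000, 0.044, -0.000, 0.000, 0.000, 0.7,
-0.000, -0.000, 0.044, -0.000, 0.000, 0.000, 0.7,
-0.000, -0.000, 0.044, -0.000, 0.000, 0.000, 0.7,
-0.000, -0.000, 0.044, -0.000, 0.000, 0.000, 0.7,
```

>>> play_rows(
  moves=[0,0,0.05,0,0,0,0.7,0,0,0.05,0,0,0,0.7,0,0,0.05,0,0,0,0.7,0,0,0.05,0,0,0,0.7,0,0,0.05,0,0,0,0.7,0,0,0.05,0,0,0,0.7,0,0,0.05,0,0,0,0.7,0,0,0.05,0,0,0,0.7],
)

```text
time_s: 16.55
tool_pos: [480.1, -205.0, 162.3]
ee_rot: [0.969, 0.06, 0.239, -0.013]
wrist_force: [-0.2, -0.9, -0.0]
width: 59.9
grasp_force: 0.0
```

```bash
python3 -c "
from h import *
plan(tcp(SE,0),RG,0.7,n=3)"
```

```text
now [ 480.1 -205.   162.3] j [ 0.96  0.11 -0.47  2.22 -0.51  0.48 -0.53] t 16.6 w 59.9 F [-0.2 -0.9 -0. ] 0.0
max shift/turn per row 0.041 0.0011
-0.001, -0.001, 0.040, -0.000, 0.001, 0.001, 0.7,
-0.001, -0.001, 0.040, -0.000, 0.001, 0.001, 0.7,
-0.001, -0.001, 0.040, -0.000, 0.001, 0.001, 0.7,
```

>>> play_rows(
  moves=[-0.001,-0.001,0.04,0,0.001,0.001,0.7,-0.001,-0.001,0.04,0,0.001,0.001,0.7,-0.001,-0.001,0.04,0,0.001,0.001,0.7,0,0,0,0,0,0,0.7,0,0,0,0,0,0,0,0,0,0,0,0,0,0,0,0,0,0,0,0,0,0,0,0,0,0,0,0],
)

```text
time_s: 17.35
tool_pos: [493.2, -203.0, 136.6]
ee_rot: [0.968, 0.056, 0.244, -0.014]
wrist_force: [-4.2, -0.0, 6.0]
width: 20.7
grasp_force: 59.1
```

>>> play_rows(
  moves=[0,0,-0.03,0,0,0,0,0,0,-0.05,0,0,0,0,0,0,-0.06,0,0,0,0,0,0,-0.06,0,0,0,0,0,0,-0.06,0,0,0,0,0,0,-0.06,0,0,0,0,0,0,-0.06,0,0,0,0,0,0,-0.04,0,0,0,0],
)

```text
time_s: 18.15
tool_pos: [443.1, -208.7, 229.6]
ee_rot: [0.968, 0.056, 0.244, -0.014]
wrist_force: [-0.5, -0.4, -0.2]
width: 20.7
grasp_force: 59.2
```

```bash
python3 -c "
from h import *
plan([561.5,148,310],RP,0,n=24)"
```

```text
now [ 443.1 -208.7  229.6] j [ 1.04 -0.05 -0.43  2.19 -0.55  0.69 -0.48] t 18.1 w 20.7 F [-0.5 -0.4 -0.2] 59.2
max shift/turn per row 0.064 0.0199
0.030, -0.057, 0.001, 0.005, -0.005, -0.019, 0,
0.033, -0.055, 0.001, 0.005, -0.005, -0.019, 0,
0.036, -0.053, 0.001, 0.005, -0.005, -0.019, 0,
0.039, -0.051, 0.001, 0.005, -0.005, -0.019, 0,
0.042, -0.048, 0.001, 0.005, -0.005, -0.019, 0,
0.045, -0.046, 0.001, 0.005, -0.005, -0.019, 0,
0.047, -0.043, 0.001, 0.005, -0.005, -0.019, 0,
0.050, -0.040, 0.001, 0.005, -0.005, -0.019, 0,
0.052, -0.037, 0.001, 0.005, -0.005, -0.019, 0,
0.054, -0.034, 0.000, 0.005, -0.005, -0.019, 0,
0.056, -0.031, -0.000, 0.005, -0.005, -0.019, 0,
0.058, -0.028, -0.001, 0.005, -0.005, -0.019, 0,
0.059, -0.024, -0.001, 0.005, -0.005, -0.019, 0,
0.061, -0.021, -0.002, 0.005, -0.005, -0.019, 0,
0.062, -0.017, -0.003, 0.005, -0.005, -0.019, 0,
0.062, -0.014, -0.004, 0.005, -0.005, -0.019, 0,
0.063, -0.010, -0.004, 0.005, -0.005, -0.019, 0,
0.064, -0.006, -0.005, 0.005, -0.005, -0.019, 0,
0.064, -0.003, -0.006, 0.005, -0.005, -0.019, 0,
0.064, 0.001, -0.007, 0.005, -0.005, -0.019, 0,
0.063, 0.004, -0.009, 0.005, -0.005, -0.019, 0,
0.063, 0.008, -0.010, 0.005, -0.005, -0.019, 0,
0.062, 0.011, -0.011, 0.005, -0.005, -0.019, 0,
0.061, 0.015, -0.012, 0.005, -0.005, -0.019, 0,
```

>>> play_rows(
  moves=[0.03,-0.057,-0.01,0.005,-0.005,-0.019,0,0.033,-0.055,-0.005,0.005,-0.005,-0.019,0,0.036,-0.053,0.001,0.005,-0.005,-0.019,0,0.039,-0.051,0.001,0.005,-0.005,-0.019,0,0.042,-0.048,0.001,0.005,-0.005,-0.019,0,0.045,-0.046,0.001,0.005,-0.005,-0.019,0,0.047,-0.043,0.001,0.005,-0.005,-0.019,0,0.05,-0.04,0.001,0.005,-0.005,-0.019,0],
)

```text
time_s: 18.95
tool_pos: [480.6, -88.0, 259.8]
ee_rot: [0.937, 0.301, 0.175, -0.014]
wrist_force: [0.5, -0.1, -0.9]
width: 20.2
grasp_force: 59.2
```

>>> play_rows(
  moves=[0.052,-0.037,0.001,0.005,-0.005,-0.019,0,0.054,-0.034,0,0.005,-0.005,-0.019,0,0.056,-0.031,0,0.005,-0.005,-0.019,0,0.058,-0.028,-0.001,0.005,-0.005,-0.019,0,0.059,-0.024,-0.001,0.005,-0.005,-0.019,0,0.061,-0.021,-0.002,0.005,-0.005,-0.019,0,0.062,-0.017,-0.003,0.005,-0.005,-0.019,0,0.062,-0.014,-0.004,0.005,-0.005,-0.019,0],
)

```text
time_s: 19.75
tool_pos: [517.2, 31.2, 288.5]
ee_rot: [0.846, 0.524, 0.096, -0.011]
wrist_force: [0.3, -0.2, -1.6]
width: 20.3
grasp_force: 59.2
```

```bash
python3 -c "
from h import *
plan([561.5,148,300],RP,0,n=8)"
```

```text
now [517.2  31.2 288.5] j [ 0.65  0.12 -0.78  1.81 -0.02  1.09 -0.57] t 19.8 w 20.3 F [ 0.3 -0.2 -1.6] 59.2
max shift/turn per row 0.063 0.0189
0.062, -0.006, 0.005, 0.005, -0.006, -0.017, 0,
0.063, -0.003, 0.004, 0.005, -0.006, -0.017, 0,
0.063, 0.001, 0.002, 0.005, -0.006, -0.017, 0,
0.063, 0.004, 0.001, 0.005, -0.006, -0.017, 0,
0.062, 0.008, -0.000, 0.005, -0.006, -0.017, 0,
0.062, 0.011, -0.002, 0.005, -0.006, -0.017, 0,
0.061, 0.014, -0.003, 0.005, -0.006, -0.017, 0,
0.060, 0.017, -0.004, 0.005, -0.006, -0.017, 0,
```

>>> play_rows(
  moves=[0.062,-0.006,0.005,0.005,-0.006,-0.017,0,0.063,-0.003,0.004,0.005,-0.006,-0.017,0,0.063,0.001,0.002,0.005,-0.006,-0.017,0,0.063,0.004,0.001,0.005,-0.006,-0.017,0,0.062,0.008,0,0.005,-0.006,-0.017,0,0.062,0.011,-0.002,0.005,-0.006,-0.017,0,0.061,0.014,-0.003,0.005,-0.006,-0.017,0,0.06,0.017,-0.004,0.005,-0.006,-0.017,0],
)

```text
time_s: 20.55
tool_pos: [562.4, 147.8, 300.0]
ee_rot: [0.719, 0.695, -0.0, -0.004]
wrist_force: [-0.1, 0.3, 0.2]
width: 20.4
grasp_force: 59.2
```

```bash
python3 -c "
from h import *
plan([561.5,148,255],RP,0,n=6,wait=2)"
```

```text
now [562.4 147.8 300. ] j [ 0.29  0.39 -0.86  1.5   0.29  1.39 -0.62] t 20.6 w 20.4 F [-0.1  0.3  0.2] 59.2
max shift/turn per row 0.03 0.0006
-0.000, -0.000, 0.030, -0.000, -0.000, -0.000, 0,
-0.000, -0.000, 0.030, -0.000, -0.000, -0.000, 0,
0.000, -0.000, 0.030, -0.000, -0.000, -0.000, 0,
0.000, -0.000, 0.030, -0.000, -0.000, -0.000, 0,
0.000, -0.001, 0.030, -0.000, -0.000, -0.000, 0,
0.000, -0.001, 0.030, -0.000, -0.000, -0.000, 0,
0.000, 0.000, 0.000, 0.000, 0.000, 0.000, 0,
0.000, 0.000, 0.000, 0.000, 0.000, 0.000, 0,
```

>>> play_rows(
  moves=[0,0,0.03,0,0,-0.001,0,0,0,0.03,0,0,-0.001,0,0,0,0.03,0,0,0,0,0,0,0.03,0,0,0,0,0,-0.001,0.03,0,0,0,0,0,-0.001,0.03,0,0,0,0,0,0,0,0,0,0,0,0,0,0,0,0,0,0],
)

```text
time_s: 21.35
tool_pos: [561.5, 146.4, 255.2]
ee_rot: [0.718, 0.696, 0.0, -0.004]
wrist_force: [-1.2, 0.5, -0.3]
width: 20.3
grasp_force: 59.1
```

```bash
python3 -c "
from h import *
plan([561.5,148,190],RP,0,n=8)
w=robot.capture('wrist');s=robot.capture('side');t=robot.capture('top')
o=np.zeros((600,800,3),np.uint8)
o[:400,:300]=cv2.resize(s[180:315,235:335],(300,400)) 
o[:360,300:800]=cv2.resize(w[120:300,160:410],(500,360))
o[400:600,:320]=cv2.resize(t[200:275,140:260],(320,200))
cv2.imwrite('pics/z6.png',o)"
```

```text
now [561.5 146.4 255.2] j [ 0.29  0.41 -0.85  1.58  0.31  1.3  -0.64] t 21.4 w 20.3 F [-1.2  0.5 -0.3] 59.1
max shift/turn per row 0.033 0.0004
0.001, 0.000, 0.033, -0.000, -0.000, -0.000, 0,
0.001, 0.000, 0.033, -0.000, -0.000, -0.000, 0,
0.001, 0.000, 0.033, -0.000, -0.000, -0.000, 0,
0.001, 0.000, 0.033, -0.000, -0.000, -0.000, 0,
0.001, 0.000, 0.033, -0.000, -0.000, -0.000, 0,
0.001, 0.000, 0.033, -0.000, -0.000, -0.000, 0,
0.001, 0.000, 0.033, -0.000, -0.000, -0.000, 0,
0.001, 0.000, 0.033, -0.000, -0.000, -0.000, 0,
```

View pics/z6.png

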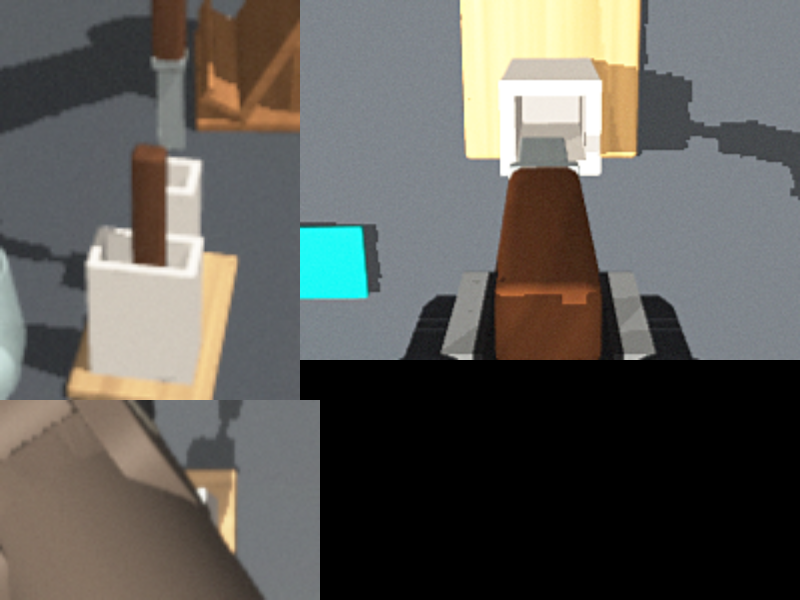

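The slim blade hangs just above the narrow sleeve. Its centre is at u≈543, while the rim's centre is at 550, so I'll shift +2.5 mm in x and lower it.

>>> play_rows(
  moves=[0.002,0.005,0,0,0,0,0,0.002,0.005,0,0,0,0,0,0.002,0,0.035,0,0,0,0,0,0,0.035,0,0,0,0,0,0,0.04,0,0,0,0,0,0,0.04,0,0,0,0,0,0,0.04,0,0,0,0,0,0,0.03,0,0,0,0],
)

```text
time_s: 22.3
tool_pos: [563.3, 148.2, 198.9]
ee_rot: [0.718, 0.696, -0.0, -0.005]
wrist_force: [-0.6, 0.0, -0.4]
width: 20.4
grasp_force: 59.2
```

>>> play_rows(
  moves=[0,0,0.025,0,0,0,0,0,0,0.025,0,0,0,0,0,0,0.025,0,0,0,0,0,0,0.025,0,0,0,0,0,0,0.025,0,0,0,0,0,0,0.02,0,0,0,0,0,0,0.01,0,0,0,0,0,0,0,0,0,0,0],
)

```text
time_s: 23.1
tool_pos: [563.3, 148.6, 161.0]
ee_rot: [0.718, 0.696, 0.0, -0.004]
wrist_force: [0.4, 0.5, -1.0]
width: 20.0
grasp_force: 59.2
```

>>> play_rows(
  moves=[0,0,0.015,0,0,0,0,0,0,0.015,0,0,0,0,0,0,0.01,0,0,0,0,0,0,0.004,0,0,0,0,0,0,0,0,0,0,0,0,0,0,0,0,0,0,0,0,0,0,0,0,0,0,0,0,0,0,0,0],
)

```text
time_s: 23.9
tool_pos: [563.5, 148.7, 150.5]
ee_rot: [0.718, 0.696, 0.0, -0.004]
wrist_force: [-0.3, -0.5, -0.2]
width: 20.4
grasp_force: 59.2
```

>>> play_rows(
  moves=[0,0,0.004,0,0,0,0,0,0,0.004,0,0,0,0,0,0,0,0,0,0,0,0,0,0,0,0,0,0,0,0,0,0,0,0,0,0,0,0,0,0,0,0,0,0,0,0,0,0,0,0,0,0,0,0,0,0],
)

```text
time_s: 24.7
tool_pos: [563.4, 148.7, 148.4]
ee_rot: [0.718, 0.696, 0.0, -0.004]
wrist_force: [-0.2, -0.6, -1.1]
width: 20.4
grasp_force: 59.2
```

Almost on the floor and no side load, so I'll release and retreat.

>>> play_rows(
  moves=[0,0,0.004,0,0,0,0,0,0,0,0,0,0,0,0,0,0,0,0,0,0,0,0,0,0,0,0,0,0,0,0,0,0,0,0.35,0,0,0,0,0,0,0.6,0,0,0,0,0,0,0.6,0,0,0,0,0,0,0.6],
)

```text
time_s: 25.5
tool_pos: [563.5, 148.8, 147.5]
ee_rot: [0.718, 0.696, 0.0, -0.004]
wrist_force: [-0.1, -0.0, 0.6]
width: 51.4
grasp_force: 0.0
```

>>> play_rows(
  moves=[0,0,0,0,0,0,0.6,0,0,-0.02,0,0,0,0.6,0,0,-0.05,0,0,0,0.6,0,0,-0.08,0,0,0,0.6,0,0,-0.1,0,0,0,0.6,0,0,-0.12,0,0,0,0.6,0,0,-0.12,0,0,0,0.6,0,0,-0.08,0,0,0,0.6],
)

```text
time_s: 26.3
tool_pos: [564.7, 148.4, 293.4]
ee_rot: [0.718, 0.696, 0.002, -0.004]
wrist_force: [-0.4, -0.0, 0.7]
width: 50.9
grasp_force: 0.0
```

>>> play_rows(
  moves=[-0.1,0,0,0,0,0,0.6,-0.1,0,0,0,0,0,0.6,-0.1,0,0,0,0,0,0.6,-0.1,0,0,0,0,0,0.6,-0.1,0,0,0,0,0,0.6,0,0,0,0,0,0,0.6,0,0,0,0,0,0,0.6,0,0,0,0,0,0,0.6],
)

```text
time_s: 27.1
tool_pos: [560.4, 24.1, 289.8]
ee_rot: [0.717, 0.697, 0.001, -0.004]
wrist_force: [0.9, -0.2, -0.2]
width: 51.2
grasp_force: 0.0
```

```bash
python3 -c "
from h import *
s=robot.capture('side');t=robot.capture('top')
o=np.zeros((600,800,3),np.uint8)
o[:560,:400]=cv2.resize(s[180:320,235:335],(400,560)) 
o[:250,400:800]=cv2.resize(t[200:275,140:260],(400,250))
o[300:600,400:800]=cv2.resize(s,(400,300))
cv2.imwrite('pics/z7.png',o)
print(robot.sense()['tool_pos'],robot.sense()['wrist_force'])"
```

```text
[560.30708427  24.22038641 289.5068157 ] [ 0.06700365  0.32108748 -0.1392891 ]
```

View pics/z7.png

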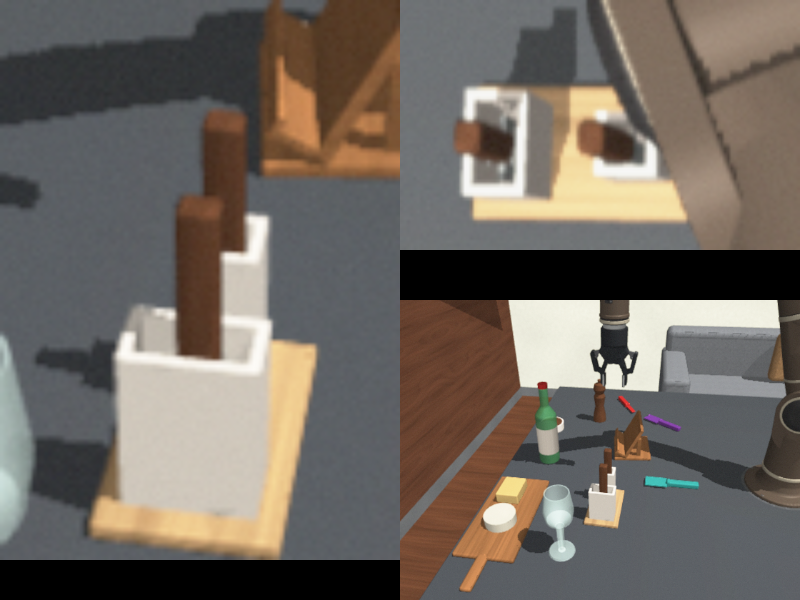

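Both knives stand upright in their sleeves, with the broad handle's end at (199,205) and the slim one's at (225,118) in the crop. The bystanders haven't moved and the arm is clear, so I'm handing in.

```bash
python3 -c "
from bench import robot
print(robot.close_job())"
```

```text
the job is handed in; nothing more can be done
None
```

I stood the broad knife in the wide sleeve and the slim knife in the narrow sleeve, both blade down, left the bystanders in place, and handed the job in after about 27 s of arm time; no verdict was returned.

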